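# Power up the tethering cart in order

### The job

Switch on the photo cart's three units in order by tapping their keys lightly with a fingertip: first the round key of the power bar, then the large square key of the disc dock, then the long key of the flash controller. Each key must go well down, where it stays by itself; leave the dock's small round eject key alone, do not press hard, and do not lift or shift the units or the other things on the cart.

Things in the scene. Friction and masses are not known exactly. Their poses are not given: they have to be found in the camera images.
- power_bar: Power bar: white plastic box with three round sockets in its top, 60 mm (own x) by 220 mm (own y), 42 mm high; stands loose on the cart, 0.65 to 1.05 kg. Origin: centre of its underside, z up. Its round key is at its own -y end, 80 mm from the middle. It should not be shifted more than 30 mm or lifted.
- bar_key_top (a point): Centre of the top face of the power bar's round black key, 34 mm in diameter. Moves down with the key. When up it stands 17 mm above the bar's top (59 mm above the cart); fully down and released, 9 mm above it. z points up.
- bar_key (a joint): The power bar's round key. Slide joint in m: 0 is up (off; it may start up to 0.001 down), 0.008 is fully down; a light, steady resistance of about 2 N, no return: it stays where it is left. It counts as on from 0.005. Its cap sits on a spring (1500 N/m, 7 mm) on top of this slide, so the top gives about 1.3 mm before the key moves and comes back by as much on release; pushing the top 10 to 12 mm below its starting height sets the key fully down with 3 to 6 N.
- dock: Disc dock: square aluminium box, 130 x 130 mm, 50 mm high, with two slots in its front (own -x) face; loose, 0.7 to 1.2 kg. Origin: centre of its underside, z up. On its top: a large square key at own (-30, +28) mm, a small round eject key at own (-30, -40) mm, and a loose lens cap lying on the rear half.
- dock_key_top (a point): Centre of the top face of the dock's large square black key, 36 x 36 mm. Moves with the key. Up, it stands 17 mm above the dock's top (67 mm above the cart); fully down and released, 9 mm above it.
- dock_key (a joint): The dock's large square key. Slide joint in m: 0 is up (off; it may start up to 0.001 down), 0.008 is fully down; a light, steady resistance of about 2 N, no return: it stays where it is left. It counts as on from 0.005. Its cap sits on a spring (1500 N/m, 7 mm) on top of this slide, so the top gives about 1.3 mm before the key moves and comes back by as much on release; pushing the top 10 to 12 mm below its starting height sets the key fully down with 3 to 6 N.
- eject_key_top (a point): Centre of the top face of the dock's small round black eject key, 18 mm in diameter, 67 mm above the cart. Not to be pressed.
- eject_key (a joint): The dock's eject key, same travel (0 up, 0.008 down) and resistance; must stay below 0.003.
- flash_box: Flash controller: grey box, 80 mm (own x) by 120 mm (own y), 38 mm high, with a fixed round dial (28 mm across, 12 mm high, at own (12, 40) mm), a dark display strip and one long key on top; loose, 0.45 to 0.8 kg. Origin: centre of its underside, z up.
- flash_key_top (a point): Centre of the top face of the controller's long black key, 22 mm (own x) by 50 mm (own y), at own (-14, -22) mm. Moves with the key. Up, it stands 17 mm above the controller's top (55 mm above the cart); fully down and released, 9 mm above it.
- flash_key (a joint): The flash controller's long key. Slide joint in m: 0 is up (off; it may start up to 0.001 down), 0.008 is fully down; a light, steady resistance of about 2 N, no return: it stays where it is left. It counts as on from 0.005. Its cap sits on a spring (1500 N/m, 7 mm) on top of this slide, so the top gives about 1.3 mm before the key moves and comes back by as much on release; pushing the top 10 to 12 mm below its starting height sets the key fully down with 3 to 6 N.
- lens_cap: Black lens cap, 40 mm across, 8 mm thick, loose on top of the dock's rear half. Origin: centre of its underside. Leave alone.
- clamp_a: Black spring clamp lying on the cart just behind (own +x of) the flash controller, about 100 mm long (own y), 45 mm wide, 16 mm high. Origin: middle, underside. Leave alone.
- clamp_b: Second such clamp, lying at the cart's near left. Leave alone.
- tape_roll: Red roll of tape lying flat behind the power bar, 76 mm across, 24 mm high. Origin: centre of its underside. Leave alone.
- drive: Grey portable drive lying flat in front of the middle unit, 70 x 115 x 14 mm. Origin: centre of its underside. Leave alone.
- lens: Black camera lens standing upright at the cart's near right, 76 mm across, 95 mm high. Origin: centre of its underside. Leave standing.
Mind the look-alikes: they are no part of the job. Leave any pink look-alike of the power_bar alone.

How it is judged (in metres and radians):
On the way, in this order (a step that is already met when the one before it is completed fails the run):
1. the power bar's round key is down (value of joint bar_key above 0.005 m), for 0.1 s.
2. then the dock's square key is down (value of joint dock_key above 0.005 m), for 0.1 s.
3. then the flash controller's long key is down (value of joint flash_key above 0.005 m), for 0.1 s.
At the end, for the whole second after the job is handed in: All three keys stand at least 5 mm of their 8 mm down, the eject key less than 3 mm; every unit and bystander is within 30 mm of where it started, upright and at rest (value of joint each of bar_key, dock_key, flash_key above 0.005 m and value of joint eject_key below 0.003 m and distance of each of power_bar, dock, flash_box, lens_cap, clamp_a, clamp_b, tape_roll, drive, lens from where it was at the start of the episode below 0.03 m and angle between each of power_bar, dock, flash_box's own z axis and vertical below 0.2 rad and angle between lens's own z axis and vertical below 0.4 rad and linear speed of each of power_bar, dock, flash_box, lens_cap, clamp_a, clamp_b, tape_roll, drive, lens below 0.02 m/s); the robot touches nothing.
It fails at once if a unit switched on before its turn (dock before power bar, or flash controller before dock) ((value of joint dock_key above 0.004 m and value of joint bar_key below 0.005 m) or (value of joint flash_key above 0.004 m and value of joint dock_key below 0.005 m)).
It fails at once if the eject key pressed (value of joint eject_key above 0.003 m).
It fails at once if a unit pressed hard (over 15 N) (contact force between any of the arm, the fingers and power_bar above 15 N or contact force between any of the arm, the fingers and dock above 15 N or contact force between any of the arm, the fingers and flash_box above 15 N).
It fails at once if a unit lifted, tipped or pushed more than 30 mm (distance of any of power_bar, dock, flash_box from where it was at the start of the episode above 0.03 m or height (world z) of any of power_bar, dock, flash_box above 0.012 m or angle between any of power_bar, dock, flash_box's own z axis and vertical above 0.2 rad).
It fails at once if a bystander moved more than 30 mm, lifted or knocked over (distance of any of lens_cap, clamp_a, clamp_b, tape_roll, drive, lens from where it was at the start of the episode above 0.03 m or angle between lens's own z axis and vertical above 0.4 rad).
It also fails if it takes over 51 s, if anything falls off the work surface, if the arm or the gripper's body presses on something with over 40 N, if the wrist force passes 120 N, or if a joint passes its speed limit or range.

### The arm

A 6-joint arm with a two-finger parallel gripper is mounted at the origin on the work surface. World frame = base frame: x ahead of the robot, y to its left, z up, the work surface at z = 0. Lengths are in mm, angles in rad, forces in N, time in s.
With the tool pointing down it reaches from about 300 to 775 mm from the base axis. Payload 14.6 kg.
Tool frame: the origin (TCP) lies on the centre line of the jaws, within the pads' length; the fingertips stand 19 mm ahead of it and the grasp point (between the pads) is the TCP (bot.tip_reach is the distance from the TCP to the fingertips, in mm); z points along the fingers, y is the line along which they close (so a half turn about z gives the same grasp; the last joint's range is limited). The gripper opens to 85 mm and grips with 20 to 120 N. Pads are 22 mm wide; open, the fingers measure 114 mm over their backs; the gripper's body (76 mm by 85 mm) begins 54 mm behind the grasp point. The pads swing forward as they close: fully open they stand 13 mm farther back than shut.
Start: joints at [-1.411, 0.3, 1.521, -0, 1.321, -0.067], TCP at [123.667, -535.907, 250.281] pointing down, gripper open.
Joint ranges: [-3.03, 3.03], [-0.79, 2.21], [0.23, 2.52], [-1.04, 4.18], [0, 3.07], [-2.55, 2.55]. Speed limits (rad/s): [2.22, 2.22, 2.57, 3.14, 3.14, 3.14].

### API

Orientations are given as a unit quaternion [w, x, y, z].
In Python, from rig import bot gives the robot as it stands. Calls block until the motion is done:
- bot.move_to(position, orientation): joint-space move of the TCP to a pose.
- bot.servo_line(position, attitude=None, speed=150, until_force=None): straight line of the TCP; attitude=None keeps the orientation; speed is the mean speed in mm/s. With until_force (N) it stops when the force on the tool has changed by that much, and returns True; else False.
- bot.move_joints(angles): joint-space move.
- bot.move_gripper(opening, grip_force=None): finger opening in mm; grip_force is the grip in N (None keeps the last); returns when the fingers have stopped.
- bot.dwell(seconds).
- bot.ik(position, orientation): joint angles nearest the present ones, or None.
- bot.read_state(): the state.
- bot.read_camera(name): name is "side" or "top" or "wrist"; returns a dict with "image" (384x512x3 uint8, blue, green, red), "depth" (384x512 float32, mm along the optical axis (not along the pixel's ray), 0 where there is no reading), "fovy" (degrees; the focal length in pixels is half the picture's height over the tangent of half this angle, whatever the lens; pixels are square), "cx", "cy" (the principal point, pixels), "eye" and "attitude" of the camera in the world; the wrist camera has in their place "mount" (4x4, takes a point from camera to tool coordinates, whose origin is the TCP and whose axes are the flange's). Camera axes: x right, y down, z forward; pixel columns grow to the right and rows downward; lengths in mm; the calibration is good to about 2 mm. The wrist camera is an equidistant fisheye: a pixel r from the principal point sees the ray r / f radians off the axis. A picture is of the moment at which its call begins: read the wrist's pose just before it.
A pose or a line that the arm cannot do raises bot.MotionError and nothing moves.
- bot.finish_job(): hands the job in; it is judged then, once.
The state is a dict: "clock": time; "joint_positions": joint angles; "qvel": joint speeds; "effort": joint torques, N m; "ee_pos": TCP position; "tool_rot": TCP orientation; "ft_force": force on the tool from outside, world axes, zero at the start; "moment": the same for the moment, N m; "grip_width": finger opening in mm; "grip_force": force on a finger pad.
Only numpy, scipy, OpenCV 4.12 (cv2) and the standard library are available. Lean on these libraries where they do the work, as an engineer would, in place of code of your own. Each camera call takes 0.05 s, during which the arm holds its last target. There are 200 camera calls.

## Working session

There is one attempt and no reset: what is moved stays moved. The work goes in short steps, each a Python script; the robot and the scene stay as the last script left them, time stands still between calls to the robot, and variables do not carry over. Pictures are saved under pics/ and viewed, at most 10 in all, crops included, and the job is handed in when it is done.

```bash
mkdir -p pics; cat > h.py <<'E'
from rig import bot
import numpy as np, cv2
from scipy.spatial.transform import Rotation as R
def rot(q): return R.from_quat([q[1],q[2],q[3],q[0]]).as_matrix()
def attm(a):
    a=np.array(a); return a if a.shape==(3,3) else rot(a)
def ray(c,u,v):
    f=192/np.tan(np.radians(c["fovy"])/2)
    return np.array([(u-c["cx"])/f,(v-c["cy"])/f,1.])
def plane(c,u,v,z):
    d=attm(c["attitude"])@ray(c,u,v); e=np.array(c["eye"]); return e+d*(z-e[2])/d[2]
def cloud(c):
    v,u=np.mgrid[:384,:512]; f=192/np.tan(np.radians(c["fovy"])/2)
    p=np.stack([(u-c["cx"])/f,(v-c["cy"])/f,np.ones(u.shape)],-1)*c["depth"][...,None]
    return p@attm(c["attitude"]).T+np.array(c["eye"])
E
python3 - <<'E'
from h import *
import pickle
for n in("top","side"):
    c=bot.read_camera(n); pickle.dump(c,open(n+".pkl","wb"))
    cv2.imwrite(f"pics/{n}.png",cv2.resize(c["image"],(768,576),interpolation=cv2.INTER_CUBIC)); print(n,c["fovy"],c["cx"],c["cy"],c["eye"],c["attitude"],(c["depth"]>0).mean())
s=bot.read_state();print(s["clock"],s["tool_rot"],s["grip_width"],bot.tip_reach)
E
```

```text
top 49.626029987001615 255.2243011019044 200.0290248262259 [ 429.79638184  -38.64035948 1212.6293675 ] [-0.02722176  0.70873019 -0.7043352   0.02953662] 0.996063232421875
side 42.427615277075816 262.2578164402301 196.67200458546108 [  349.62308932 -1138.972249    1079.476697  ] [-0.40432685  0.91226507 -0.05788143  0.03069169] 0.9959716796875
0.1 [-5.50571254e-04  9.93576487e-01  1.13161215e-01 -1.91495520e-05] 85.40068204644994 19.0
```

View pics/top.png

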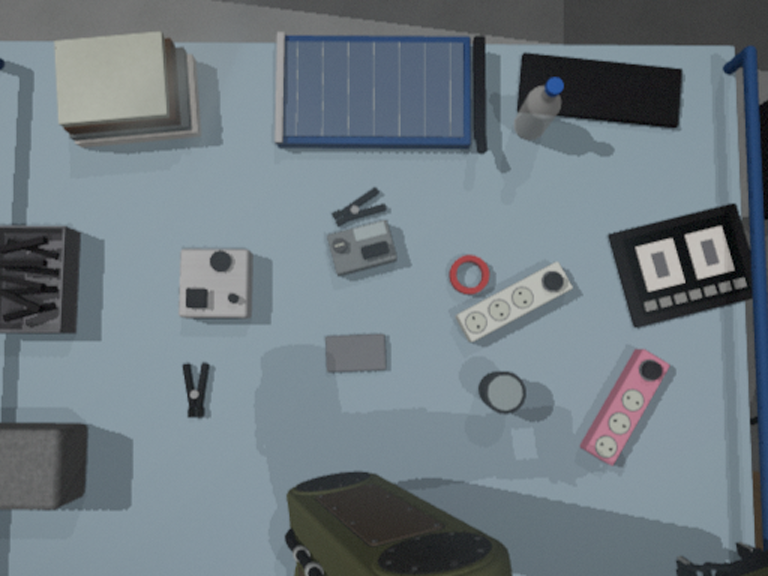

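View pics/side.png

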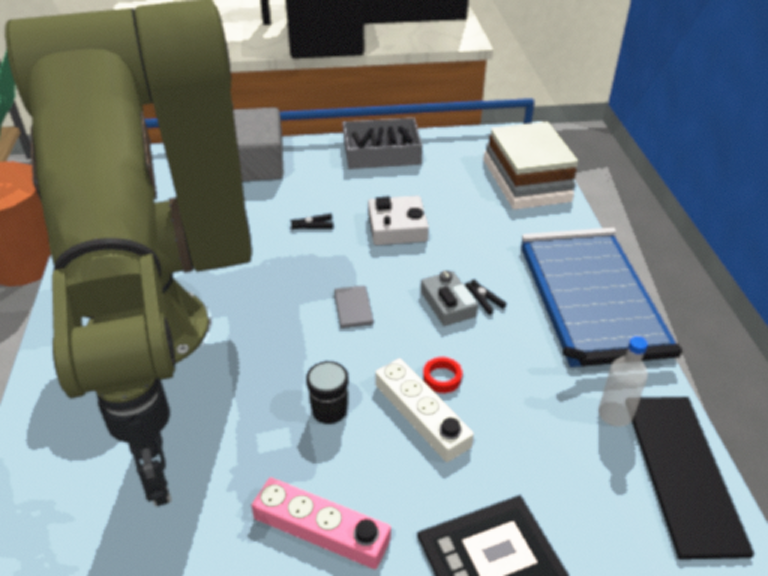

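The top view (768x576) shows the white bar's key at (553,281), the dock's square key at (197,299), its eject key at (234,298) and the flash key at (375,250). The pink bar at (625,405) is the look-alike. Next I'll measure the key tops in both views.

```bash
python3 - <<'E'
from h import *
import pickle
S={"top":dict(bar=(553,281,59),dock=(197,299,67),eject=(234,298,67),flash=(375,250,55)),
"side":dict(bar=(451,427,59),dock=(383,203,67),eject=(388,220,67),flash=(448,296,55))}
for n in S:
    c=pickle.load(open(n+".pkl","rb")); P=cloud(c); g=c["image"].max(-1)
    for k,(u,v,z) in S[n].items():
        u/=1.5;v/=1.5
        m=np.zeros(g.shape,np.uint8); m[(g<70)]=1
        nl,lab,st,ce=cv2.connectedComponentsWithStats(m)
        l=lab[int(v),int(u)]
        M=(lab==l)
        zz=P[...,2]
        T=M&(abs(zz-z)<5)
        vv,uu=np.nonzero(T); 
        if len(uu)==0: print(n,k,"none",l,zz[int(v),int(u)],g[int(v),int(u)]);continue
        # 2D extents and plane cast of centroid
        print(n,k,"px",st[l,4],T.sum(),"zmed",zz[T].mean().round(1),"cloud",P[T].mean(0).round(1),"ray",plane(c,uu.mean(),vv.mean(),z).round(1), "ext",np.ptp(P[T],axis=0).round(0),"rect",np.round(cv2.minAreaRect(P[T][:,:2].astype(np.float32))[1:][0]),np.round(cv2.minAreaRect(P[T][:,:2].astype(np.float32))[2]))
E
```

```text
top bar px 107 96 zmed 58.2 cloud [ 560.8 -359.6   58.2] ray [ 560.7 -359.3   59. ] ext [29. 30.  9.] rect [28. 30.] 42.0
top dock px 162 151 zmed 66.4 cloud [524.  303.1  66.4] ray [524.  302.9  67. ] ext [31. 37.  9.] rect [37. 31.] 90.0
top eject px 24 22 zmed 66.1 cloud [524.5 235.2  66.1] ray [524.5 235.   67. ] ext [14. 12.  8.] rect [14. 12.] 1.0
top flash px 123 120 zmed 54.4 cloud [617.4 -25.5  54.4] ray [617.3 -25.5  55. ] ext [29. 48.  9.] rect [21. 47.] 16.0
side bar px 104 75 zmed 57.7 cloud [ 559.6 -365.2   57.7] ray [ 559.3 -366.2   59. ] ext [27. 27.  8.] rect [26. 26.] 78.0
side dock px 59 36 zmed 66.3 cloud [521.4 297.9  66.3] ray [521.3 296.9  67. ] ext [29. 33.  7.] rect [31. 28.] 18.0
side eject px 9 4 zmed 64.8 cloud [523.6 230.7  64.8] ray [523.2 227.8  67. ] ext [7. 9. 3.] rect [6. 8.] 72.0
side flash px 93 53 zmed 53.6 cloud [616.5 -30.7  53.6] ray [616.1 -32.4  55. ] ext [24. 46.  8.] rect [17. 49.] 16.0
```

Both views agree, and the key–eject spacing of 67.9 mm matches the expected 68. The heights are right too. I'll close the fingers and press the bar key first.

```bash
cat >> h.py <<'E'
Q=[0,.99358,.11316,0]
def press(x,y,top):
    bot.move_to([x,y,190],Q)
    bot.servo_line([x,y,top+19+12],speed=120)
    bot.dwell(.2); f0=np.array(bot.read_state()["ft_force"])
    hit=bot.servo_line([x,y,top+19-13],speed=20,until_force=5)
    s=bot.read_state(); print("hit",hit,np.round(s["ee_pos"],1),"tip below top",round(top+19-s["ee_pos"][2],1),"dF",np.round(s["ft_force"]-f0,2))
    bot.servo_line([x,y,190],speed=120); print("t",bot.read_state()["clock"])
def check(n,name):
    c=bot.read_camera(n); cv2.imwrite(f"pics/{name}.png",cv2.resize(c["image"],(768,576))); return c
E
python3 - <<'E'
from h import *
bot.move_gripper(0,20); print(bot.read_state()["grip_width"])
press(560.5,-360,59)
c=bot.read_camera("top"); p=cloud(c); d=np.hypot(p[...,0]-560.5,p[...,1]+360); m=(d<9)&(p[...,2]<80)
print(m.sum(),np.median(p[m][:,2]) if m.any() else None)
E
```

```text
-0.11449333375374612
hit True [ 560.5 -360.    66.3] tip below top 11.7 dF [ 0.5  -0.24  5.86]
t 6.0667
16 51.203594245301815
```

The bar key now stands at 51 mm, fully down. Now the dock key.

```bash
python3 - <<'E'
from h import *
press(523.5,302,67)
bot.move_to([600,130,220],Q)
c=bot.read_camera("top"); p=cloud(c)
for x,y in((523.5,302),(524.5,235),(560.5,-360)):
    d=np.hypot(p[...,0]-x,p[...,1]-y); m=(d<7)&(p[...,2]<90)
    print(m.sum(),np.median(p[m][:,2]) if m.any() else None)
E
```

```text
hit True [523.5 302.   74.2] tip below top 11.8 dF [-2.05 -0.66  5.16]
t 11.8083
18 58.88078901757376
0 None
19 51.20333987981303
```

The dock key is at 59 mm, fully down. Next is the flash key.

```bash
python3 - <<'E'
from h import *
press(617,-27,55)
bot.move_joints([-1.411,0.3,1.521,0,1.321,-0.067]) 
c=check("top","end"); p=cloud(c)
for x,y in((523.5,302),(524.5,235),(560.5,-360),(617,-27)):
    d=np.hypot(p[...,0]-x,p[...,1]-y); m=(d<7)&(p[...,2]<90)
    print(m.sum(),np.median(p[m][:,2]) if m.any() else None)
E
```

```text
hit True [617.  -27.   62.2] tip below top 11.8 dF [-1.29  1.05  5.37]
t 16.8583
19 59.810259451688125
24 66.60824005807615
18 51.27566711584541
20 45.99576593557754
```

View pics/end.png

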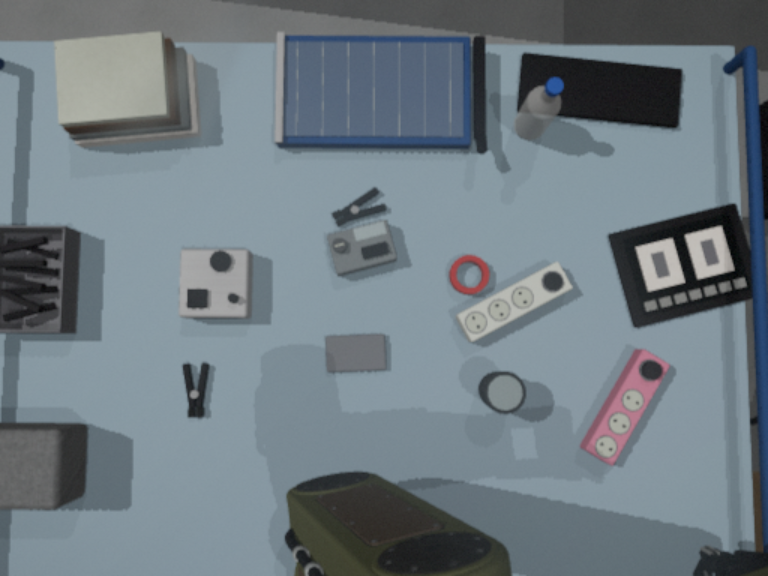

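The picture shows every unit and bystander where it started. The three keys stand 8 mm lower (51, 59 and 46 mm) and the eject key is still up at 67 mm.

```bash
python3 -c "
from rig import bot
print(bot.finish_job())"
```

```text
the job is handed in; nothing more can be done
None
```

I pressed the three keys fully down in order (power bar, dock, flash controller) with about 5–6 N each, left the eject key up, saw nothing shifted, and handed the job in; no verdict was returned.

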